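# Unload the dish die and park its punch

## Task

Swing the keeper bar clear of the die, lift the formed dish out of the die cavity and set it down gently, upright, on the middle of the round leather pad. Then pick the one punch whose size matches the cavity, put it foot down and fully home in the empty cavity, and swing the keeper bar back over it to its stop. Leave the other two punches, the small wooden block and the tin where they are.

Things in the scene. Friction and masses are not known exactly. Their poses are not given: they have to be found in the camera images.
- die: fixed dark steel die block, 110 mm (its x) x 230 mm (its y) x 30 mm high, an oblong open cavity in the middle of its top: 55 mm (x) x 123 mm (y), 14 mm deep, edges chamfered 2 mm. Origin: centre of the underside, on the bench; z up. A keeper post stands at its +y end, top 49 mm above the bench
- cavity (a point): centre of the cavity floor, 16 mm above the bench; axes parallel to the die's
- keeper (a joint): angle of the keeper bar about the upright post (rad): 0 = against its stop, lying along the die's length over the cavity (pointing to die -y); growing swings it horizontally anticlockwise seen from above, towards die +x; about 1.57 = square to the die, clear of the cavity; end stop at 1.75. Stays where left (about 2 N at the knob). It starts between 0 and 0.35
- keeper_pivot (a point): the keeper's axis at the bar's underside, 49 mm above the bench, 98 mm from the die centre along die +y
- keeper_knob (a point): on the axis of the keeper's black upright round knob, 18 mm diameter, 28 mm high, at 98 mm from the pivot; this point lies 14 mm above the knob's foot and 14 mm below its top, 71 mm above the bench. The steel bar under it is 22 mm wide, 8 mm thick, from 49 to 57 mm above the bench, and runs 12 mm past the knob
- dish: formed metal dish: open oblong box 52 mm wide (its x) x 120 mm long (its y) x 30 mm high, walls and floor 4 mm, with a flat ear 34 mm wide, 12 mm long, 4 mm thick at the rim of each short end (144 mm over the ears). Origin: centre of the underside, z up. Sits in the cavity, standing 16 mm out of the die, its x along the die's x
- punch_a: dull grey aluminium punch: a flat oblong foot 119 mm long (its y) x 51 mm wide (its x) x 14 mm thick (lowest 4 mm 2 mm smaller all round), with a grip rib 89 mm long (y) x 30 mm wide (x) x 16 mm high along the middle on top, 30 mm high in all. Origin: centre of the underside, z up. Stands on the bench foot down; the three punches are 141, 119 and 97 mm long and otherwise alike
- punch_b: dull grey aluminium punch: a flat oblong foot 141 mm long (its y) x 51 mm wide (its x) x 14 mm thick (lowest 4 mm 2 mm smaller all round), with a grip rib 111 mm long (y) x 30 mm wide (x) x 16 mm high along the middle on top, 30 mm high in all. Origin: centre of the underside, z up. Stands on the bench foot down; the three punches are 141, 119 and 97 mm long and otherwise alike
- punch_c: dull grey aluminium punch: a flat oblong foot 97 mm long (its y) x 51 mm wide (its x) x 14 mm thick (lowest 4 mm 2 mm smaller all round), with a grip rib 67 mm long (y) x 30 mm wide (x) x 16 mm high along the middle on top, 30 mm high in all. Origin: centre of the underside, z up. Stands on the bench foot down; the three punches are 141, 119 and 97 mm long and otherwise alike
- pad: fixed round brown leather-covered engraver's pad, flat top, 176 mm across (top face 166 mm), 22 mm high. Origin: centre of the underside
- pad_top (a point): centre of the pad's top face, 22 mm above the bench
- doming: bystander: small round pale wooden doming block standing between the pad and the punches, 42 mm diameter, 34 mm high; origin: centre of the underside; leave alone
- tin: bystander: closed round tin, 56 mm diameter, 45 mm high; origin: centre of the underside; leave alone
Not all that is in view belongs to the job. Leave any red or yellow look-alike of the dish alone. What is shaped like the punch_a but turquoise is not meant.

How it is judged (in metres and radians):
On the way, in this order (a step that is already met when the one before it is completed fails the run):
1. keeper swung clear, the dish still in the cavity (value of joint keeper above 1.3 rad and z of dish in the frame of cavity below 0.008 m), for 0.1 s.
2. dish lifted out of the cavity (value of joint keeper above 1.3 rad and z of dish in the frame of cavity above 0.02 m), for 0.1 s.
3. dish standing on the middle of the pad, let go (horizontal distance between dish and pad_top below 0.03 m and z of dish in the frame of pad_top between -0.005 and 0.005 m and angle between dish's own z axis and vertical below 0.1 rad and contact force between dish and the fingers below 0.2 N and linear speed of dish below 0.03 m/s), for 0.2 s.
4. matching punch fully home in the cavity (x of punch_a in the frame of cavity between -0.005 and 0.005 m and y of punch_a in the frame of cavity between -0.005 and 0.005 m and z of punch_a in the frame of cavity between -0.003 and 0.003 m and angle between punch_a's own z axis and vertical below 0.06 rad), for 0.2 s.
5. keeper back over the punch (all of step 4 and value of joint keeper below 0.15 rad), for 0.2 s.
At the end, for the whole second after the job is handed in: Dish upright (0.1 rad) on the pad's top face (5 mm in height), centre within 30 mm of the pad's; 119 mm punch upright on the cavity floor (3 mm in height, 5 mm along and across); keeper within 0.15 rad of its stop; dish and punch at rest (all of step 5 and horizontal distance between dish and pad_top below 0.03 m and z of dish in the frame of pad_top between -0.005 and 0.005 m and angle between dish's own z axis and vertical below 0.1 rad and linear speed of each of dish, punch_a below 0.02 m/s); the robot touches nothing.
It fails at once if another punch, the small wooden block or the tin moved by more than 30 mm (distance of any of punch_b, punch_c, doming, tin from where it was at the start of the episode above 0.03 m).
It fails at once if dish dropped or thrown (moving faster than 0.4 m/s out of the fingers: a fall of over 8 mm) (contact force between dish and the fingers below 0.2 N and linear speed of dish above 0.4 m/s).
It also fails if it takes over 72 s, if anything falls off the work surface, if the arm or the gripper's body presses on something with over 40 N, if the wrist force passes 120 N, or if a joint passes its speed limit or range.

## Robot

A 6-joint arm with a two-finger parallel gripper is mounted at the origin on the work surface. World frame = base frame: x ahead of the robot, y to its left, z up, the work surface at z = 0. Lengths are in m, angles in degrees, forces in N, time in s.
With the tool pointing down it reaches from about 0.25 to 0.725 m from the base axis. Payload 9.7 kg.
Tool frame: the origin (TCP) lies on the centre line of the jaws, within the pads' length; the fingertips stand 19 mm ahead of it and the grasp point (between the pads) is the TCP (bot.tcp_to_tips is the z of the fingertips in the tool frame, in m); z points along the fingers, y is the line along which they close (so a half turn about z gives the same grasp; the last joint's range is limited). The gripper opens to 85 mm and grips with 20 to 120 N. Pads are 22 mm wide; open, the fingers measure 114 mm over their backs; the gripper's body (76 mm by 85 mm) begins 54 mm behind the grasp point. The pads swing forward as they close: fully open they stand 13 mm farther back than shut.
Start: joints at [66.979, 4.979, 10.078, 95.1, 0, 90], TCP at [0.215, 0.506, 0.222] pointing down, gripper open.
Joint ranges: [-179.16, 179.16], [-48.56, 103.87], [-65.8, 70.77], [-126.05, 130.52], [-82.76, 87.17], [-180, 180]. Speed limits (degrees/s): [127.2, 127.2, 147.25, 180, 180, 180].

## Interface

Orientations are given as [roll, pitch, yaw] about the fixed x, y, z axes, in that order (R = Rz(yaw) Ry(pitch) Rx(roll)).
In Python, from workcell import bot gives the robot as it stands. The module is installed in compiled form; this text tells all that it offers.
- The arm moves only by the tool play_rows, never from a script. Its argument "increments" is a list of rows, each an object with "slide": the shift along the tool's x, y, z in mm, a list of three; "angular": the turn, a rotation vector about the tool's x, y, z in degrees, a list of three; "claw": the opening, from -1 (shut) to 1 (fully open). In form: [{"slide": [x, y, z], "angular": [rx, ry, rz], "claw": claw}, ...]. A call has 1 to 8 rows; each row shifts and turns the commanded pose from where the row before left it, along the tool's axes as they then stand; what a row does not reach is not made up. A row lasts 1/10 s, in which the tool goes at most 50 mm and 8.59 degrees, less where a joint would pass 70% of its speed; a pose out of reach is approached as far as the arm can. A call is refused whole if a number of a shift passes 50 or a number of a turn 8.59, either way. A call with a gripper value outside its range is refused whole. The fingers move at their own pace and stop on an object; "squeeze" is the grip in N (left out, the last holds). Time passes only in rows, so rows that do not move let the fingers close. It gives the time, the measured TCP pose, the force, the opening and the grip force at its end, in the units of the state.
- bot.get_obs(): the state, without advancing time (a new reading comes with each control period).
- bot.camera(name): name is "scene" or "top"; returns the picture (400x640x3 uint8, red, green, blue); there is no depth.
- bot.camera_info(name): a dict with "fovy" (degrees; the focal length in pixels is half the picture's height over the tangent of half this angle, whatever the lens; pixels are square), "cx", "cy" (the principal point, pixels), "k1" (the pictures are not rectified: a ray, as slopes to the right and down, at radius r is drawn at 1 + k1 r^2 times it, then the intrinsics apply), "R" (3x3) and "t" (3): a world point X has camera coordinates R X + t. Camera axes: x right, y down, z forward; pixel columns grow to the right and rows downward; lengths in m; the calibration is good to about 2 mm. A picture is of the moment at which its call begins. camera_info takes no time and is no camera call.
- bot.job_done(): hands the job in; it is judged then, once.
The state is a dict: "time": time; "q": joint angles; "qd": joint speeds; "joint_efforts": joint torques, N m; "ee_pos": TCP position; "tcp_rot": TCP orientation; "wrist_force": force on the tool from outside, world axes, zero at the start; "torque": the same for the moment, N m; "opening": finger opening in m; "grasp_force": force on a finger pad.
Only numpy, scipy, OpenCV 4.12 (cv2) and the standard library are available. Lean on these libraries where they do the work, as an engineer would, in place of code of your own. Each camera call takes 0.05 s, during which the arm holds its last target. There are 200 camera calls.

## Working session

There is one attempt and no reset: what is moved stays moved. The work goes in short steps, Python scripts to look and compute and a tool call to move; the robot and the scene stay as the last step left them, time stands still between calls to the robot, and variables do not carry over. Pictures are saved under pics/ and viewed, at most 10 in all, crops included, and the job is handed in when it is done.

Besides the shell and the picture viewer there is one more tool, called after ">>>" as name(argument=value, ...) on one line, values as JSON. play_rows: Moves the arm, as the interface text tells. Its arguments: {"type":"object","properties":{"increments":{"type":"array"},"squeeze":{"type":"number"}},"required":["increments"]}

```bash
mkdir -p pics
cat > h.py <<'E'
import numpy as np, cv2
from workcell import bot
def px2pt(name,uv,z):
    c=bot.camera_info(name); f=200/np.tan(np.radians(c['fovy'])/2)
    K=np.array([[f,0,c['cx']],[0,f,c['cy']],[0,0,1.]])
    p=cv2.undistortPoints(np.array(uv,float).reshape(-1,1,2),K,np.array([c['k1'],0,0,0,0.])).reshape(-1,2)
    R=np.array(c['R']);t=np.array(c['t']);C=-R.T@t
    d=np.c_[p,np.ones(len(p))]@R
    return C+d*((z-C[2])/d[:,2])[:,None]
def pt2px(name,X):
    c=bot.camera_info(name); f=200/np.tan(np.radians(c['fovy'])/2)
    K=np.array([[f,0,c['cx']],[0,f,c['cy']],[0,0,1.]])
    r,_=cv2.Rodrigues(np.array(c['R']))
    return cv2.projectPoints(np.array(X,float).reshape(-1,1,3),r,np.array(c['t']),K,np.array([c['k1'],0,0,0,0.]))[0].reshape(-1,2)
def save(name,fn,crop=None,s=1):
    im=bot.camera(name); np.save('pics/'+name+'.npy',im)
    o=im[:,:,::-1]
    if crop: x0,y0,x1,y1=crop; o=o[y0:y1,x0:x1]
    cv2.imwrite('pics/'+fn,cv2.resize(o,None,fx=s,fy=s,interpolation=cv2.INTER_CUBIC)); return im
E
python3 - <<'E'
from h import *
save('top','t0.png',None,1.25); save('scene','s0.png',None,1.25)
for n in('top','scene'):
    c=bot.camera_info(n);print(n,c['fovy'],c['k1'],-np.array(c['R']).T@np.array(c['t']))
print(bot.get_obs())
E
```

```text
top 47.604070108939716 0.02622984693393122 [0.26091679 0.01303425 1.13330969]
scene 49.513515277102016 -0.05055277312765807 [ 1.1296111  -0.53706884  0.71826015]
{'time': 0.1, 'q': array([ 6.69783898e+01,  5.00933286e+00,  1.00401155e+01,  9.51003860e+01,
       -1.70984602e-04,  9.00004750e+01]), 'qd': array([-0.0550715 , -0.01892069,  0.14707785, -0.04909513,  0.03871347,
        0.06901673]), 'joint_efforts': array([ 5.25282248e-04, -5.21560764e+01,  4.65653801e+01,  1.61053747e-02,
        2.83198216e-05,  1.35605183e-05]), 'ee_pos': array([0.21500975, 0.50599828, 0.22105074]), 'tcp_rot': array([-1.79930397e+02,  1.71561548e-04,  1.56977915e+02]), 'wrist_force': array([0.50612041, 0.33677865, 0.26320448]), 'torque': array([-0.00020163, -0.00934999, -0.07214648]), 'grasp_force': 0.0, 'opening': 0.08537841562286554}
```

View pics/t0.png

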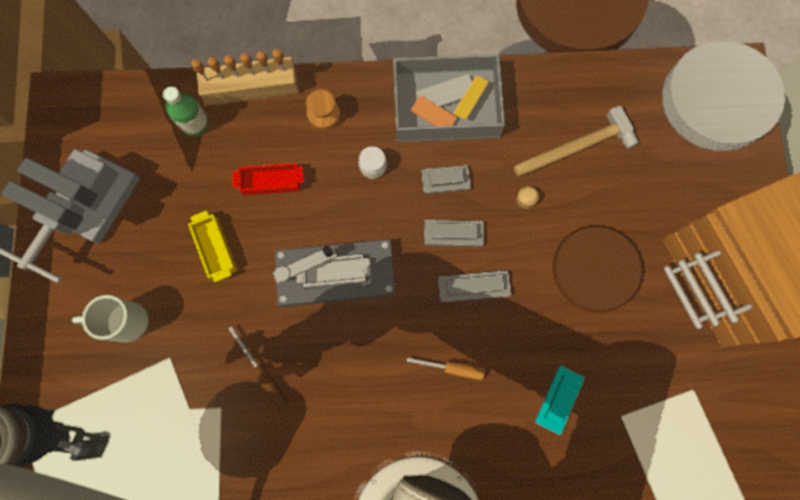

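View pics/s0.png

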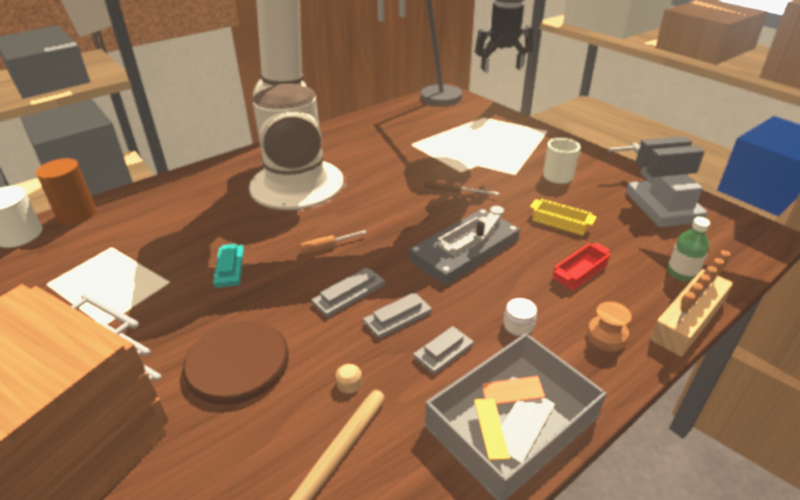

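The top view shows (in 1.25x pixels) the die at (335,272) with the keeper post on its left at (281,273) and the knob at (327,251), the pad at (598,267) and the block at (528,197). There are three grey punches, at (446,179), (454,232) and (475,286), about 48, 60 and 72 px long. The middle one fits 119 mm. The turquoise shape at (560,400) and the red and yellow dishes are decoys.

Run:
```python
from h import *
im=np.load('pics/top.npy'); x0,y0,x1,y1=212,125,420,250
cv2.imwrite('pics/c1.png',cv2.resize(im[y0:y1,x0:x1,::-1],None,fx=3.8,fy=3.8,interpolation=cv2.INTER_CUBIC))
hsv=cv2.cvtColor(im,cv2.COLOR_RGB2HSV)
m=((hsv[...,1]<70)).astype(np.uint8)
m[:, :]*=1
n,l,st,ce=cv2.connectedComponentsWithStats(m)
for i in range(1,n):
    x,y,w,h,a=st[i]
    if a>250 and 200<ce[i][0]<430 and 110<ce[i][1]<260:
        c=max(cv2.findContours((l==i).astype(np.uint8),cv2.RETR_EXTERNAL,cv2.CHAIN_APPROX_NONE)[0],key=len)
        r=cv2.minAreaRect(c); b=cv2.boxPoints(r)
        for z in(0.014,0.03):
            P=px2pt('top',b,z)[:,:2]; e=P[1]-P[0],P[2]-P[1]
            print(z,ce[i].round(1),a,'ctr',P.mean(0).round(4),'len',[round(float(np.linalg.norm(q)),4) for q in e],'ang',[round(float(np.degrees(np.arctan2(q[1],q[0]))),1) for q in e])
g=cv2.cvtColor(im,cv2.COLOR_RGB2GRAY)
# pad
m=(hsv[...,2]<0) 
for u in [(478,214)]: print('pad',px2pt('top',[u],.022))
print('blk',px2pt('top',[(423,157)],.034),'tin',px2pt('top',[(298,130)],.045))
print('knob', px2pt('top',[(262,200)],.085),'piv',px2pt('top',[(225,218)],.055))
```

```text
0.014 [297.5 128.9] 441 ctr [0.7107 0.0641] len [0.0552, 0.0664] ang [-92.5, 178.0]
0.03 [297.5 128.9] 441 ctr [0.7043 0.0633] len [0.0545, 0.0655] ang [-92.5, 178.0]
0.014 [356.3 143.2] 708 ctr [ 0.6651 -0.0879] len [0.0982, 0.0524] ang [-86.5, -178.3]
0.03 [356.3 143.2] 708 ctr [ 0.6593 -0.0864] len [0.0968, 0.0517] ang [-86.5, -178.3]
0.014 [362.9 186. ] 932 ctr [ 0.5496 -0.0978] len [0.1175, 0.0525] ang [-92.5, 176.0]
0.03 [362.9 186. ] 932 ctr [ 0.5455 -0.0962] len [0.1158, 0.0518] ang [-92.5, 176.0]
0.014 [267.1 218.1] 4107 ctr [0.4773 0.1492] len [0.2397, 0.1146] ang [-86.7, -176.7]
0.03 [267.1 218.1] 4107 ctr [0.4742 0.1473] len [0.2363, 0.1129] ang [-86.7, -176.7]
0.014 [379.2 228.7] 1149 ctr [ 0.4378 -0.132 ] len [0.1427, 0.0521] ang [-87.2, -179.5]
0.03 [379.2 228.7] 1149 ctr [ 0.4353 -0.1299] len [0.1406, 0.0513] ang [-87.2, -179.5]
pad [[ 0.46328608 -0.37775214  0.022     ]]
blk [[ 0.61331953 -0.25176097  0.034     ]] tin [[0.69531848 0.06145664 0.045     ]]
knob [[0.50728082 0.1505056  0.085     ]] piv [[0.47346204 0.24453178 0.055     ]]
```

View pics/c1.png

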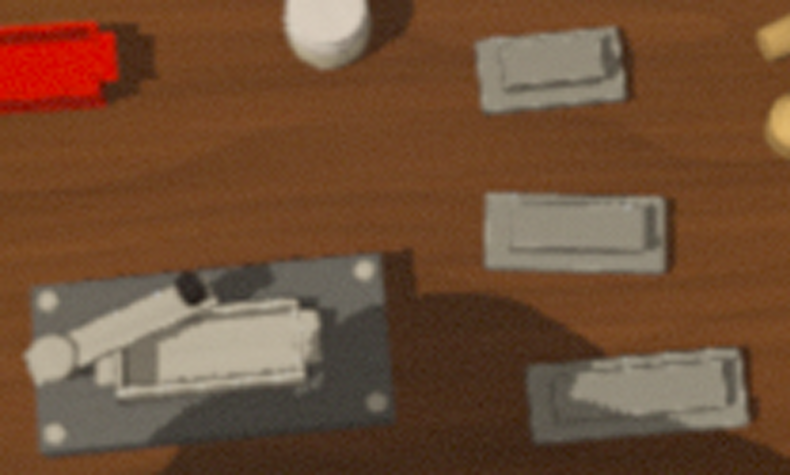

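The confirming crop gives foot lengths of about 97, 117.5 and 143 mm. So the middle grey punch, at raw pixel (363,186) and world (0.549, -0.098), is punch_a. The die's top corners are at crop (30,287), (380,253), (395,418) and (42,453), with the knob top at (190,290).

```bash
cat >> h.py <<'E'
def rel(pos,yaw=None):
    "tool-frame shift (mm) and turn about tool z (deg) from the measured pose, tool down"
    o=bot.get_obs(); y=o['tcp_rot'][2]; a=np.radians(y); d=(np.array(pos)-o['ee_pos'])*1000
    X=np.array([np.cos(a),np.sin(a),0]);Y=np.array([np.sin(a),-np.cos(a),0])
    dy=0 if yaw is None else (yaw-y+90)%180-90
    return np.round([d@X,d@Y,-d[2]],1),round(-dy,1)
E
python3 - <<'E'
from h import *
def C(l,z): return px2pt('top',np.array(l)/3.8+[212-.37,125-.37],z)[:,:2]
k=C([(30,287),(380,253),(395,418),(42,453)],.03); s=C([(47,300),(363,270),(376,402),(55,434)],.03)
print('die',k.mean(0),s.mean(0))
for q in(k,s):
    e=[q[0]-q[1],q[3]-q[2],q[1]-q[2],q[0]-q[3]]; print([(round(np.linalg.norm(v),4),round(np.degrees(np.arctan2(v[1],v[0])),1)) for v in e])
print('knob',C([(190,290)],.085),'piv',C([(50,357)],.057),'dish rim ctr',C([(118,307),(297,300),(305,380),(120,397)],.046).mean(0))
c=(k.mean(0)+s.mean(0))/2; yaw=np.radians(4.); R=np.array([[np.cos(yaw),-np.sin(yaw)],[np.sin(yaw),np.cos(yaw)]])
pv=c+R@[0,.098]; print('pivot',pv,bot.tcp_to_tips)
kn=C([(190,290)],.085)[0]-pv; print('r',np.linalg.norm(kn),'theta',np.degrees(np.arctan2(kn[1],kn[0]))+90-4)
E
```

```text
die [0.47583537 0.14488461] [0.47650871 0.14588667]
[(np.float64(0.2309), np.float64(93.3)), (np.float64(0.2283), np.float64(93.3)), (np.float64(0.1104), np.float64(2.9)), (np.float64(0.1104), np.float64(4.3))]
[(np.float64(0.2081), np.float64(93.1)), (np.float64(0.2081), np.float64(93.3)), (np.float64(0.0884), np.float64(3.5)), (np.float64(0.089), np.float64(3.5))]
knob [[0.50501725 0.15141674]] piv [[0.47167004 0.24461101]] dish rim ctr [0.47677031 0.14421408]
pivot [0.46933591 0.24314692] 0.019
r 0.09842551781853733 theta 17.255113892554803
```

Run:
```python
from h import *
print(rel([.505,.1515,.13],144))
```

```text
(array([-405.5, -212.9,   91.1]), np.float64(13.0))
```

>>> play_rows(increments=[{"slide": [-20, -10, 0], "angular": [0, 0, 0], "claw": 0.05}, {"slide": [-35, -18, 0], "angular": [0, 0, 0], "claw": 0.05}, {"slide": [-35, -19, 0], "angular": [0, 0, 0], "claw": 0.05}, {"slide": [-35, -19, 0], "angular": [0, 0, 0], "claw": 0.05}, {"slide": [-35, -19, 0], "angular": [0, 0, 0], "claw": 0.05}, {"slide": [-35, -19, 0], "angular": [0, 0, 0], "claw": 0.05}, {"slide": [-35, -19, 0], "angular": [0, 0, 0], "claw": 0.05}, {"slide": [-35, -18, 0], "angular": [0, 0, 0], "claw": 0.05}])

```text
time: 0.9
ee_pos: [0.4045, 0.2713, 0.2215]
tcp_rot: [-180.0, -0.0, 157.0]
wrist_force: [0.6, 0.6, 0.1]
opening: 0.0452
grasp_force: 0.0
```

>>> play_rows(increments=[{"slide": [-35, -18, 0], "angular": [0, 0, 0], "claw": 0.05}, {"slide": [-35, -18, 0], "angular": [0, 0, 0], "claw": 0.05}, {"slide": [-35, -18, 20], "angular": [0, 0, 0], "claw": 0.05}, {"slide": [-25, -12, 35], "angular": [0, 0, 0], "claw": 0.05}, {"slide": [-10, -5, 25], "angular": [0, 0, 6.5], "claw": 0.05}, {"slide": [0, 0, 10], "angular": [0, 0, 6.5], "claw": 0.05}, {"slide": [0, 0, 0], "angular": [0, 0, 0], "claw": 0.05}])

```text
time: 1.6
ee_pos: [0.504, 0.1519, 0.1294]
tcp_rot: [-179.8, -0.1, 143.8]
wrist_force: [0.2, -0.5, 0.8]
opening: 0.0444
grasp_force: 0.0
```

Run:
```python
from h import *
print(rel([.505,.1515,.081],144)); o=bot.get_obs(); print(o['ee_pos'],o['tcp_rot'],o['opening'],bot.tcp_to_tips)
save('scene','s1.png',(280,130,480,260),4)
```

```text
(array([-1. ,  0.3, 48.4]), np.float64(-0.2))
[0.50401194 0.15188704 0.12941302] [-1.79818112e+02 -1.34748123e-01  1.43829225e+02] 0.04444014664591207 0.019
```

View pics/s1.png

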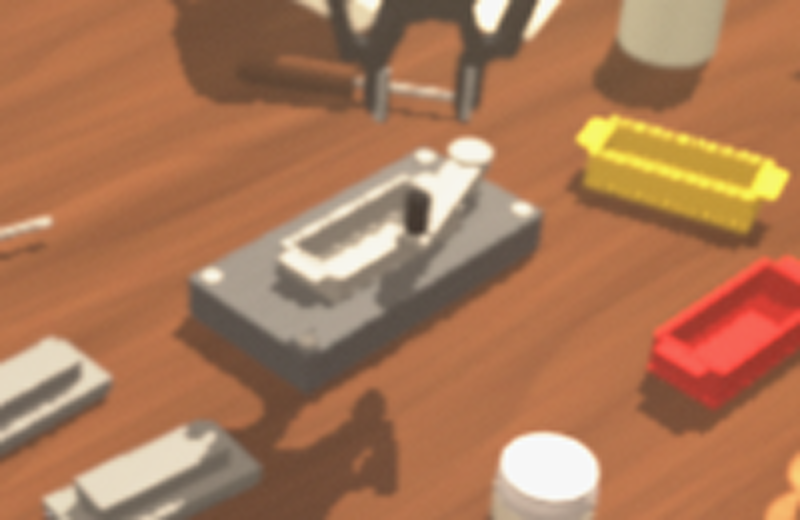

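>>> play_rows(increments=[{"slide": [-1, 0, 20], "angular": [0, 0, 0], "claw": 0.05}, {"slide": [0, 0, 20], "angular": [0, 0, 0], "claw": 0.05}, {"slide": [0, 0, 8], "angular": [0, 0, 0], "claw": 0.05}, {"slide": [0, 6, 0], "angular": [0, 0, 0], "claw": 0.05}, {"slide": [-1, 7, 0], "angular": [0, 0, 0], "claw": 0.05}, {"slide": [-5, 11, 0], "angular": [0, 0, 0], "claw": 0.05}, {"slide": [-5, 11, 0], "angular": [0, 0, 0], "claw": 0.05}])

```text
time: 2.35
ee_pos: [0.5367, 0.1749, 0.0849]
tcp_rot: [179.9, 0.1, 144.0]
wrist_force: [0.3, -0.4, -0.3]
opening: 0.045
grasp_force: 0.0
```

>>> play_rows(increments=[{"slide": [-3, 12, 0], "angular": [0, 0, 0], "claw": 0.05}, {"slide": [-2, 12, 0], "angular": [0, 0, 0], "claw": 0.05}, {"slide": [0, 12, 0], "angular": [0, 0, 0], "claw": 0.05}, {"slide": [1, 13, 0], "angular": [0, 0, 0], "claw": 0.05}, {"slide": [3, 11, 0], "angular": [0, 0, 0], "claw": 0.05}, {"slide": [4, 11, 0], "angular": [0, 0, 0], "claw": 0.05}, {"slide": [6, 12, 0], "angular": [0, 0, 0], "claw": 0.05}, {"slide": [4, 6, 0], "angular": [0, 0, 0], "claw": 0.05}])

```text
time: 3.15
ee_pos: [0.577, 0.255, 0.0836]
tcp_rot: [180.0, -0.0, 144.0]
wrist_force: [0.2, 0.9, -0.6]
opening: 0.0444
grasp_force: 0.0
```

Run:
```python
from h import *
o=bot.get_obs(); print(o['ee_pos'],o['wrist_force'])
save('scene','s2.png',(280,100,480,260),3.5)
```

```text
[0.57703838 0.25499406 0.0836028 ] [ 0.22539498  0.93139521 -0.60993656]
```

View pics/s2.png

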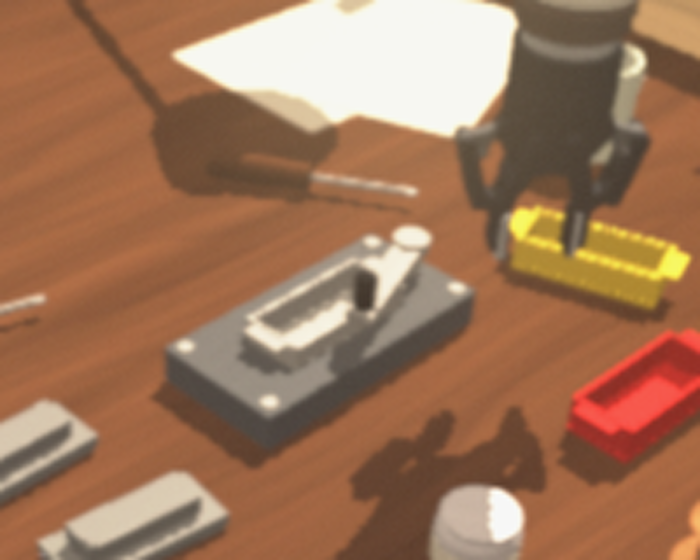

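Run:
```python
from h import *
y=np.array([.588,.809,0])
e=np.array([.577,.255,.0836])
print('tcp/tips proj',pt2px('scene',[e,e-[0,0,.019],e-[0,0,.019]+.022*y,e-[0,0,.019]-.022*y]).round(0))
print('die',pt2px('scene',[[.4763,.1455,.03],[.505,.1514,.085],[.505,.1514,.057]]).round(0))
save('top','t2.png',(180,110,340,230),5)
c=bot.camera_info('scene'); print(c)
```

```text
tcp/tips proj [[430. 176.]
 [429. 182.]
 [437. 182.]
 [421. 183.]]
die [[371. 191.]
 [382. 178.]
 [381. 187.]]
{'fovy': 49.513515277102016, 'cx': 324.1528649067617, 'cy': 197.63980235869096, 'k1': -0.05055277312765807, 'R': array([[ 0.62616764,  0.77966866, -0.00555546],
       [ 0.46827115, -0.38175597, -0.79685915],
       [-0.62340694,  0.49636596, -0.60413958]]), 't': array([-0.28459992, -0.16164136,  1.40471947])}
```

View pics/t2.png

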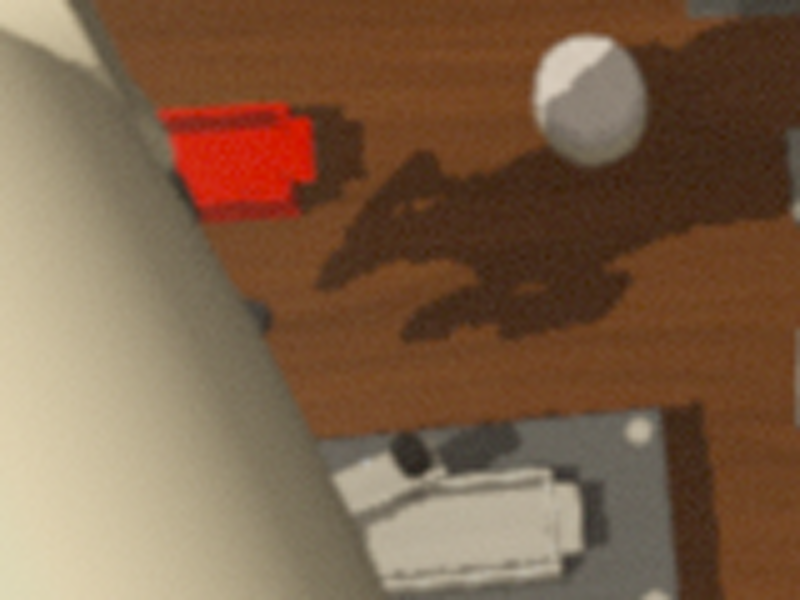

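Run:
```python
from h import *
def tips(e,yaw,op,back):
    a=np.radians(yaw); y=np.array([np.sin(a),-np.cos(a),0]); b=np.array(e)-[0,0,.019-back]
    return np.array([b+op/2*y,b-op/2*y])
T=tips([.215,.506,.2215],157,.085,.013)
print('start scene',pt2px('scene',T).round(0).tolist(),'top',pt2px('top',T).round(0).tolist())
print('s1',pt2px('scene',tips([.504,.1519,.1294],143.8,.0444,.006)).round(0).tolist())
print('s2',pt2px('scene',tips([.577,.255,.0836],144,.0444,.006)).round(0).tolist())
im=np.load('pics/scene.npy')
```

```text
start scene [[412.0, 64.0], [387.0, 67.0]] top [[52.0, 331.0], [91.0, 347.0]]
s1 [[392.0, 167.0], [374.0, 168.0]]
s2 [[438.0, 180.0], [421.0, 181.0]]
```

Run:
```python
import cv2,numpy as np
a=cv2.imread('pics/s0.png')[0:110,420:580]; b=cv2.imread('pics/t0.png')[380:500,0:160]
cv2.imwrite('pics/m.png',np.hstack([cv2.resize(a,(400,275)),cv2.resize(b,(400,300))[:275]]))
```

```text
(no output)
```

View pics/m.png

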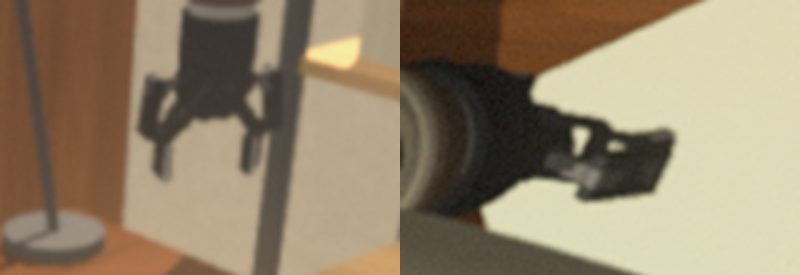

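Run:
```python
from h import *
def tri(us,ut):
    A=[];
    P=[]
    for n,u in(('scene',us),('top',ut)):
        a=px2pt(n,[u],0)[0]; b=px2pt(n,[u],.5)[0]; d=(b-a)/np.linalg.norm(b-a); P.append((a,d))
    M=sum(np.eye(3)-np.outer(d,d) for a,d in P); v=sum((np.eye(3)-np.outer(d,d))@a for a,d in P)
    X=np.linalg.solve(M,v); return X, [np.linalg.norm(np.cross(X-a,d)) for a,d in P]
print(tri((389,57),(84,356)))
for n,us,ut in[('knobtop',(384.5,178.5),(262,200.5)),('tin',(416,243),(298,130))]: print(n,tri(us,ut))
e=np.array([.215,.506,.2215]);a=np.radians(157);y=np.array([np.sin(a),-np.cos(a),0]);print('expected inner/outer',e-[0,0,.006]-.0425*y,e-[0,0,.006]-.057*y)
```

```text
(array([0.18907166, 0.47183403, 0.24266666]), [np.float64(0.006674446906108314), np.float64(0.006674446906108219)])
knobtop (array([0.50820945, 0.15288692, 0.08356745]), [np.float64(0.0027459548273831504), np.float64(0.00274595482738328)])
tin (array([0.69768295, 0.06464815, 0.04695082]), [np.float64(0.004351759178684511), np.float64(0.004351759178684645)])
expected inner/outer [0.19839393 0.46687854 0.2155    ] [0.19272833 0.45353122 0.2155    ]
```

The views show the knob has not moved: it is still at raw (262,201). The fingertips sit about 10 px higher in the scene view than I expected, so the fingers passed over it. I'll lower over bare bench to find the true fingertip height.

>>> play_rows(increments=[{"slide": [0, 0, 15], "angular": [0, 0, 0], "claw": 0.05}, {"slide": [0, 0, 20], "angular": [0, 0, 0], "claw": 0.05}, {"slide": [0, 0, 15], "angular": [0, 0, 0], "claw": 0.05}, {"slide": [0, 0, 5], "angular": [0, 0, 0], "claw": 0.05}, {"slide": [0, 0, 0], "angular": [0, 0, 0], "claw": 0.05}])

```text
time: 3.75
ee_pos: [0.5764, 0.253, 0.0275]
tcp_rot: [-179.9, -0.1, 144.0]
wrist_force: [-0.3, -0.5, 0.1]
opening: 0.0449
grasp_force: 0.0
```

Run:
```python
from h import *
o=bot.get_obs(); print(o['ee_pos'],o['wrist_force'],o['opening'])
save('scene','s3.png',(380,140,480,220),8)
print(pt2px('scene',[o['ee_pos']-[0,0,.013]]))
```

```text
[0.57642179 0.2530068  0.02750435] [-0.33495596 -0.47473232  0.06039672] 0.044851353420796304
[[425.93624672 197.69024792]]
```

View pics/s3.png

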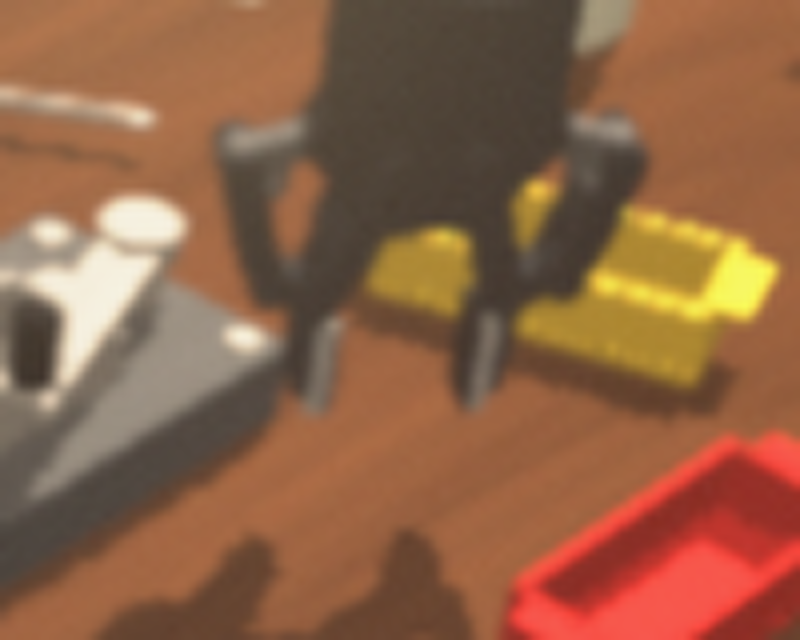

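The finger tips are at raw (419.7,191) and (439.4,191), about 6 px above where I predicted, and their shadows are well separated from them. I'll keep probing down slowly.

>>> play_rows(increments=[{"slide": [0, 0, 5], "angular": [0, 0, 0], "claw": 0.05}, {"slide": [0, 0, 4], "angular": [0, 0, 0], "claw": 0.05}, {"slide": [0, 0, 2], "angular": [0, 0, 0], "claw": 0.05}, {"slide": [0, 0, 0], "angular": [0, 0, 0], "claw": 0.05}])

```text
time: 4.2
ee_pos: [0.5769, 0.2535, 0.0174]
tcp_rot: [-180.0, -0.0, 144.0]
wrist_force: [0.5, 0.2, 0.8]
opening: 0.0448
grasp_force: 0.0
```

>>> play_rows(increments=[{"slide": [0, 0, 3], "angular": [0, 0, 0], "claw": 0.05}, {"slide": [0, 0, 2], "angular": [0, 0, 0], "claw": 0.05}, {"slide": [0, 0, 1], "angular": [0, 0, 0], "claw": 0.05}, {"slide": [0, 0, 0], "angular": [0, 0, 0], "claw": 0.05}])

```text
time: 4.6
ee_pos: [0.5769, 0.2536, 0.0115]
tcp_rot: [-180.0, -0.0, 144.0]
wrist_force: [0.0, 0.3, -0.8]
opening: 0.0451
grasp_force: 0.0
```

>>> play_rows(increments=[{"slide": [0, 0, 3], "angular": [0, 0, 0], "claw": 0.05}, {"slide": [0, 0, 2], "angular": [0, 0, 0], "claw": 0.05}, {"slide": [0, 0, 0], "angular": [0, 0, 0], "claw": 0.05}])

```text
time: 4.9
ee_pos: [0.5768, 0.2535, 0.0062]
tcp_rot: [-180.0, -0.0, 144.0]
wrist_force: [-0.1, -0.3, 0.7]
opening: 0.0447
grasp_force: 0.0
```

>>> play_rows(increments=[{"slide": [0, 0, 3], "angular": [0, 0, 0], "claw": 0.05}, {"slide": [0, 0, 2], "angular": [0, 0, 0], "claw": 0.05}, {"slide": [0, 0, 0], "angular": [0, 0, 0], "claw": 0.05}])

```text
time: 5.2
ee_pos: [0.5768, 0.2535, 0.0012]
tcp_rot: [-180.0, -0.0, 144.0]
wrist_force: [-0.5, -0.2, 0.1]
opening: 0.0444
grasp_force: 0.0
```

>>> play_rows(increments=[{"slide": [0, 0, 2], "angular": [0, 0, 0], "claw": 0.05}, {"slide": [0, 0, 1], "angular": [0, 0, 0], "claw": 0.05}, {"slide": [0, 0, 0], "angular": [0, 0, 0], "claw": 0.05}])

```text
time: 5.5
ee_pos: [0.577, 0.2535, -0.0015]
tcp_rot: [-180.0, -0.0, 144.0]
wrist_force: [0.1, -0.4, -0.1]
opening: 0.0449
grasp_force: 0.0
```

>>> play_rows(increments=[{"slide": [0, 0, 2], "angular": [0, 0, 0], "claw": 0.05}, {"slide": [0, 0, 2], "angular": [0, 0, 0], "claw": 0.05}, {"slide": [0, 0, 0], "angular": [0, 0, 0], "claw": 0.05}])

```text
time: 5.8
ee_pos: [0.5769, 0.2535, -0.0057]
tcp_rot: [-180.0, -0.0, 144.0]
wrist_force: [0.7, 0.5, 0.6]
opening: 0.0449
grasp_force: 0.0
```

```bash
cat >> h.py <<'E'
def tipmask(box):
    "two fingertip bottoms (raw px) in the scene view: low-saturation dark blobs in box"
    im=bot.camera('scene'); x0,y0,x1,y1=box; h=cv2.cvtColor(im,cv2.COLOR_RGB2HSV)[y0:y1,x0:x1]
    m=((h[...,1]<95)&(h[...,2]<170)); out={}
    for c in range(m.shape[1]):
        r=np.where(m[:,c])[0]
        if len(r): out[c+x0]=int(r.max()+y0)
    return out
E
python3 - <<'E'
from h import *
o=bot.get_obs(); print(o['ee_pos'],o['wrist_force'])
print(tipmask((408,160,455,220)))
print('expected for TCP',pt2px('scene',[o['ee_pos'],o['ee_pos']+[0,0,.02]]).round(1).tolist(),'z0 pts',pt2px('scene',[[.577,.2535,0],[.577,.2535,.01]]).round(1).tolist())
E
```

```text
[ 0.57685253  0.25348253 -0.00570162] [0.70212656 0.45023627 0.63658351]
{408: 195, 409: 194, 410: 193, 411: 193, 412: 192, 413: 192, 414: 193, 415: 196, 416: 200, 417: 201, 418: 201, 419: 200, 420: 194, 421: 185, 422: 184, 423: 183, 424: 182, 425: 181, 426: 180, 427: 179, 428: 179, 429: 179, 430: 179, 431: 179, 432: 179, 433: 179, 434: 179, 435: 179, 436: 200, 437: 200, 438: 200, 439: 198, 440: 196, 441: 192, 442: 188, 443: 187, 444: 187, 445: 186, 446: 186, 447: 186, 448: 186, 449: 186, 450: 186, 451: 184, 452: 181, 453: 178, 454: 177}
expected for TCP [[425.2, 203.6], [426.2, 197.8]] z0 pts [[425.5, 202.0], [426.0, 199.1]]
```

>>> play_rows(increments=[{"slide": [0, 0, 1.5], "angular": [0, 0, 0], "claw": 0.05}, {"slide": [0, 0, 1.5], "angular": [0, 0, 0], "claw": 0.05}, {"slide": [0, 0, 0], "angular": [0, 0, 0], "claw": 0.05}])

```text
time: 6.15
ee_pos: [0.5769, 0.2535, -0.0086]
tcp_rot: [-180.0, -0.0, 144.0]
wrist_force: [0.5, 0.1, -0.2]
opening: 0.045
grasp_force: 0.0
```

>>> play_rows(increments=[{"slide": [0, 0, 1], "angular": [0, 0, 0], "claw": 0.05}, {"slide": [0, 0, 1], "angular": [0, 0, 0], "claw": 0.05}, {"slide": [0, 0, 0], "angular": [0, 0, 0], "claw": 0.05}])

```text
time: 6.45
ee_pos: [0.5769, 0.2536, -0.0105]
tcp_rot: [-180.0, -0.0, 144.0]
wrist_force: [-0.9, -0.5, 0.0]
opening: 0.0448
grasp_force: 0.0
```

>>> play_rows(increments=[{"slide": [0, 0, 1], "angular": [0, 0, 0], "claw": 0.05}, {"slide": [0, 0, 1], "angular": [0, 0, 0], "claw": 0.05}, {"slide": [0, 0, 0], "angular": [0, 0, 0], "claw": 0.05}])

```text
time: 6.75
ee_pos: [0.5771, 0.2536, -0.0117]
tcp_rot: [180.0, 0.0, 144.0]
wrist_force: [-1.3, -0.1, 5.2]
opening: 0.0447
grasp_force: 2.3
```

>>> play_rows(increments=[{"slide": [0, 0, 1], "angular": [0, 0, 0], "claw": 0.05}, {"slide": [0, 0, 1], "angular": [0, 0, 0], "claw": 0.05}, {"slide": [0, 0, 0], "angular": [0, 0, 0], "claw": 0.05}])

```text
time: 7.05
ee_pos: [0.5772, 0.2537, -0.0117]
tcp_rot: [179.9, 0.0, 144.0]
wrist_force: [-7.7, -3.1, 18.8]
opening: 0.0449
grasp_force: 9.3
```

>>> play_rows(increments=[{"slide": [0, 0, 1], "angular": [0, 0, 0], "claw": 0.05}, {"slide": [0, 0, 1], "angular": [0, 0, 0], "claw": 0.05}, {"slide": [0, 0, 0], "angular": [0, 0, 0], "claw": 0.05}])

```text
time: 7.35
ee_pos: [0.5773, 0.2537, -0.0119]
tcp_rot: [179.9, 0.1, 144.0]
wrist_force: [-13.1, -6.2, 33.1]
opening: 0.0448
grasp_force: 16.3
```

>>> play_rows(increments=[{"slide": [0, 0, -4], "angular": [0, 0, 0], "claw": 0.05}, {"slide": [0, 0, -1], "angular": [0, 0, 0], "claw": 0.05}, {"slide": [0, 0, 0], "angular": [0, 0, 0], "claw": 0.05}])

```text
time: 7.65
ee_pos: [0.5771, 0.2536, -0.0115]
tcp_rot: [180.0, 0.0, 144.0]
wrist_force: [-0.2, -0.8, -0.6]
opening: 0.045
grasp_force: 0.0
```

Run:
```python
from h import *
o=bot.get_obs(); print(o['ee_pos'],o['wrist_force'],o['q'])
d=tipmask((408,160,455,220)); print(d)
z=o['ee_pos'][2]+.0116
P=px2pt('scene',[(417.5,d[418]+.5),(437.3,d[437]+.5)],z); print(P,P.mean(0)-o['ee_pos'])
e=o['ee_pos'].copy(); e[2]=z; a=np.radians(144); X=np.array([np.cos(a),np.sin(a),0]); Y=np.array([np.sin(a),-np.cos(a),0])
for s in(-1,1):
  print('expected pad corners',pt2px('scene',[e+s*Y*.0225+t*X*.011+w*s*Y*.008 for t in(-1,1) for w in(0,1)]).round(1).tolist())
```

```text
[ 0.57708654  0.25362198 -0.01145096] [-0.16465972 -0.77072668 -0.56511916] [ 2.37247557e+01  1.76705275e+01 -1.10808217e+00  7.12166969e+01
  2.23199105e-04  5.97442357e+01]
{408: 195, 409: 194, 410: 193, 411: 193, 412: 192, 413: 192, 414: 192, 415: 199, 416: 202, 417: 203, 418: 203, 419: 201, 420: 195, 421: 187, 422: 186, 423: 185, 424: 184, 425: 182, 426: 181, 427: 181, 428: 180, 429: 180, 430: 180, 431: 180, 432: 181, 433: 180, 434: 181, 435: 201, 436: 202, 437: 202, 438: 201, 439: 200, 440: 198, 441: 193, 442: 189, 443: 189, 444: 188, 445: 188, 446: 188, 447: 188, 448: 188, 449: 187, 450: 187, 451: 185, 452: 182, 453: 180, 454: 178}
[[5.67864032e-01 2.31478543e-01 1.49036427e-04]
 [5.98861740e-01 2.76431096e-01 1.49036427e-04]] [0.00627634 0.00033284 0.0116    ]
expected pad corners [[418.3, 204.7], [415.3, 204.8], [416.5, 199.8], [413.6, 199.9]]
expected pad corners [[434.7, 204.2], [437.7, 204.1], [432.7, 199.2], [435.6, 199.1]]
```

The fingers touch the bench when the measured z is -0.0116 at 45 mm opening, so the tips stand 11.6 mm above the reported TCP z. The horizontal position agrees within about 2 mm. I'll redo the keeper with this correction.

>>> play_rows(increments=[{"slide": [0, 0, -30], "angular": [0, 0, 0], "claw": 0.05}, {"slide": [0, 0, -45], "angular": [0, 0, 0], "claw": 0.05}, {"slide": [0, 0, -35], "angular": [0, 0, 0], "claw": 0.05}, {"slide": [0, -30, -5], "angular": [0, 0, 0], "claw": 0.05}, {"slide": [0, -40, 0], "angular": [0, 0, 0], "claw": 0.05}, {"slide": [0, -40, 0], "angular": [0, 0, 0], "claw": 0.05}, {"slide": [-1, -15, 0], "angular": [0, 0, 0], "claw": 0.05}, {"slide": [0, 0, 0], "angular": [0, 0, 0], "claw": 0.05}])

```text
time: 8.5
ee_pos: [0.5038, 0.1507, 0.1037]
tcp_rot: [180.0, 0.0, 143.9]
wrist_force: [0.8, 1.1, 0.2]
opening: 0.045
grasp_force: 0.0
```

Run:
```python
from h import *
print(rel([.506,.1515,.051],144),bot.get_obs()['ee_pos'])
```

```text
(array([-1.3,  1.9, 52.7]), np.float64(-0.1)) [0.50382926 0.15074317 0.10374961]
```

>>> play_rows(increments=[{"slide": [-1, 2, 15], "angular": [0, 0, 0], "claw": 0.05}, {"slide": [0, 0, 15], "angular": [0, 0, 0], "claw": 0.05}, {"slide": [0, 0, 15], "angular": [0, 0, 0], "claw": 0.05}, {"slide": [0, 0, 7], "angular": [0, 0, 0], "claw": 0.05}, {"slide": [0, 0, 0], "angular": [0, 0, 0], "claw": 0.05}])

```text
time: 9.0
ee_pos: [0.5054, 0.153, 0.0496]
tcp_rot: [-179.9, -0.1, 144.0]
wrist_force: [-0.5, 0.5, 0.7]
opening: 0.0449
grasp_force: 0.0
```

>>> play_rows(increments=[{"slide": [0, 6, 0], "angular": [0, 0, 0], "claw": 0.05}, {"slide": [-1, 7, 0], "angular": [0, 0, 0], "claw": 0.05}, {"slide": [-5, 11, 0], "angular": [0, 0, 0], "claw": 0.05}, {"slide": [-5, 11, 0], "angular": [0, 0, 0], "claw": 0.05}])

```text
time: 9.4
ee_pos: [0.5371, 0.1747, 0.0524]
tcp_rot: [-180.0, 0.1, 144.0]
wrist_force: [0.2, -3.0, 1.1]
opening: 0.0445
grasp_force: 1.5
```

Contact with the knob at about 3 N, so I'll follow the arc.

>>> play_rows(increments=[{"slide": [-3, 12, 0], "angular": [0, 0, 0], "claw": 0.05}, {"slide": [-2, 12, 0], "angular": [0, 0, 0], "claw": 0.05}, {"slide": [0, 12, 0], "angular": [0, 0, 0], "claw": 0.05}, {"slide": [1, 13, 0], "angular": [0, 0, 0], "claw": 0.05}, {"slide": [3, 11, 0], "angular": [0, 0, 0], "claw": 0.05}, {"slide": [4, 11, 0], "angular": [0, 0, 0], "claw": 0.05}, {"slide": [6, 12, 0], "angular": [0, 0, 0], "claw": 0.05}, {"slide": [4, 6, 0], "angular": [0, 0, 0], "claw": 0.05}])

```text
time: 10.2
ee_pos: [0.5776, 0.2559, 0.0516]
tcp_rot: [180.0, -0.0, 144.0]
wrist_force: [-0.0, -1.8, 0.7]
opening: 0.0447
grasp_force: 0.8
```

>>> play_rows(increments=[{"slide": [0, 0, 0], "angular": [0, 0, 0], "claw": 0.05}, {"slide": [0, -4, 0], "angular": [0, 0, 0], "claw": 0.05}, {"slide": [0, 0, -25], "angular": [0, 0, 0], "claw": 0.05}, {"slide": [0, 0, -35], "angular": [0, 0, 0], "claw": 0.3}, {"slide": [0, 0, -10], "angular": [0, 0, 0], "claw": 1}, {"slide": [0, 0, 0], "angular": [0, 0, 0], "claw": 1}])

```text
time: 10.8
ee_pos: [0.5761, 0.2511, 0.124]
tcp_rot: [179.8, 0.1, 144.0]
wrist_force: [0.3, -0.0, -0.1]
opening: 0.0818
grasp_force: 0.0
```

Run:
```python
from h import *
o=bot.get_obs(); print(o['ee_pos'],o['opening'])
im=save('scene','s4.png',(290,100,450,220),5)
hsv=cv2.cvtColor(im,cv2.COLOR_RGB2HSV); 
b=np.argwhere(hsv[170:240,370:440,2]<45); print('black px',len(b), (b.mean(0)+[170,370])[::-1] if len(b) else '', 'exp knob',pt2px('scene',[[.5687,.2433,.071],[.5666,.2229,.071]]).round(1).tolist())
print('to dish',rel([.4763,.1455,.1],93.3-90+180-0))
```

```text
[0.57608379 0.25112013 0.12395579] 0.08178420200517804
black px 0  exp knob [[424.1, 180.5], [418.3, 183.0]]
to dish (array([  18.2, -143.6,   22.1]), np.float64(-39.3))
```

View pics/s4.png

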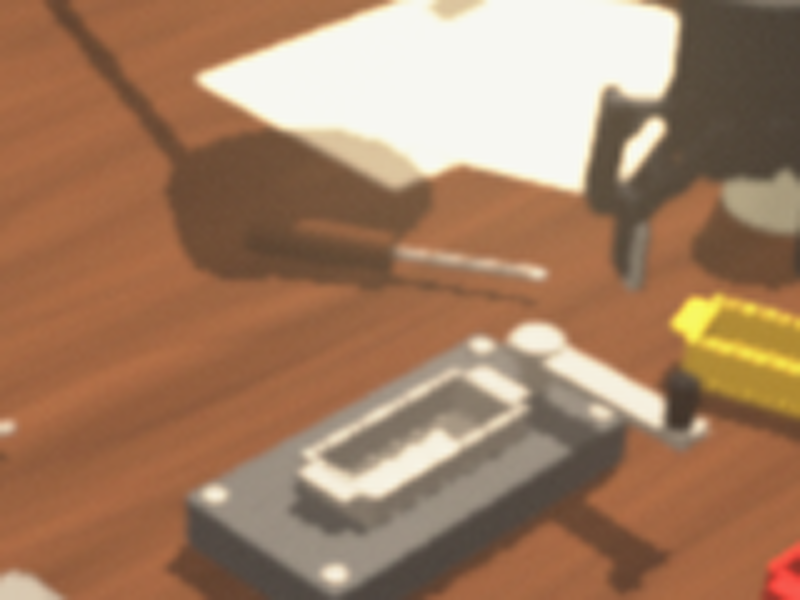

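The scene view shows the keeper square to the die with its knob at raw (426,179), about 90°. The dish is uncovered. Now the dish.

>>> play_rows(increments=[{"slide": [0, 0, 0], "angular": [0, 0, 8.5], "claw": 1}, {"slide": [0, 0, 0], "angular": [0, 0, 8.5], "claw": 1}, {"slide": [0, 0, 0], "angular": [0, 0, 8.5], "claw": 1}, {"slide": [0, 0, 0], "angular": [0, 0, 8.5], "claw": 1}, {"slide": [0, 0, 0], "angular": [0, 0, 8.5], "claw": 1}, {"slide": [0, 0, 0], "angular": [0, 0, 8.2], "claw": 1}, {"slide": [0, 0, 0], "angular": [0, 0, 0], "claw": 1}])

```text
time: 11.55
ee_pos: [0.5746, 0.2507, 0.1198]
tcp_rot: [-179.9, 0.0, 93.1]
wrist_force: [0.2, 0.1, 0.5]
opening: 0.0853
grasp_force: 0.0
```

Run:
```python
from h import *
print('to dish',rel([.4765,.145,.021],93.3),bot.get_obs()['tcp_rot'])
```

```text
to dish (array([-100.2, -103.7,   98.8]), np.float64(-0.2)) [-1.79862878e+02  4.62874558e-02  9.31475795e+01]
```

>>> play_rows(increments=[{"slide": [-30, -30, 0], "angular": [0, 0, 0], "claw": 1}, {"slide": [-35, -35, 0], "angular": [0, 0, 0], "claw": 1}, {"slide": [-25, -27, 10], "angular": [0, 0, 0], "claw": 1}, {"slide": [-10, -12, 20], "angular": [0, 0, 0], "claw": 1}, {"slide": [0, 0, 25], "angular": [0, 0, 0], "claw": 1}, {"slide": [0, 0, 15], "angular": [0, 0, 0], "claw": 1}, {"slide": [0, 0, 0], "angular": [0, 0, 0], "claw": 1}])

```text
time: 12.25
ee_pos: [0.4757, 0.1449, 0.0491]
tcp_rot: [-179.8, 0.1, 93.4]
wrist_force: [-0.4, 1.1, 0.5]
opening: 0.0856
grasp_force: 0.0
```

Run:
```python
from h import *
print('to dish',rel([.4765,.145,.021],93.3),bot.get_obs()['ee_pos'],bot.get_obs()['wrist_force'])
```

```text
to dish (array([ 0. ,  0.9, 28.1]), np.float64(0.1)) [0.47565309 0.14491089 0.04905697] [-0.42654921  1.07659162  0.48929628]
```

>>> play_rows(increments=[{"slide": [0, 1, 12], "angular": [0, 0, 0], "claw": 1}, {"slide": [0, 0, 10], "angular": [0, 0, 0], "claw": 1}, {"slide": [0, 0, 6], "angular": [0, 0, 0], "claw": 1}, {"slide": [0, 0, 0], "angular": [0, 0, 0], "claw": 1}])

```text
time: 12.65
ee_pos: [0.4778, 0.1454, 0.0227]
tcp_rot: [-179.9, 0.0, 93.3]
wrist_force: [0.6, 0.4, -0.6]
opening: 0.0854
grasp_force: 0.0
```

>>> play_rows(increments=[{"slide": [0, 0, 0], "angular": [0, 0, 0], "claw": 0.4}, {"slide": [0, 0, 0], "angular": [0, 0, 0], "claw": 0.2}, {"slide": [0, 0, 0], "angular": [0, 0, 0], "claw": 0}, {"slide": [0, 0, 0], "angular": [0, 0, 0], "claw": 0}, {"slide": [0, 0, 0], "angular": [0, 0, 0], "claw": 0}], squeeze=40)

```text
time: 13.15
ee_pos: [0.4784, 0.1455, 0.0245]
tcp_rot: [180.0, -0.0, 93.3]
wrist_force: [-2.1, -0.3, 6.6]
opening: 0.051
grasp_force: 42.7
```

>>> play_rows(increments=[{"slide": [0, 0, -3], "angular": [0, 0, 0], "claw": -0.2}, {"slide": [0, 0, -6], "angular": [0, 0, 0], "claw": -0.2}, {"slide": [0, 0, -10], "angular": [0, 0, 0], "claw": -0.2}, {"slide": [0, 0, -10], "angular": [0, 0, 0], "claw": -0.2}, {"slide": [0, 0, -15], "angular": [0, 0, 0], "claw": -0.2}, {"slide": [0, 0, -15], "angular": [0, 0, 0], "claw": -0.2}, {"slide": [0, 0, -20], "angular": [0, 0, 0], "claw": -0.2}, {"slide": [0, 0, -5], "angular": [0, 0, 0], "claw": -0.2}])

```text
time: 13.95
ee_pos: [0.4793, 0.1458, 0.1109]
tcp_rot: [179.8, -0.1, 93.3]
wrist_force: [-0.4, -1.2, -3.4]
opening: 0.0511
grasp_force: 42.6
```

Run:
```python
from h import *
o=bot.get_obs(); print(o['ee_pos'],o['opening'],o['grasp_force'],o['wrist_force'])
im=bot.camera('scene'); np.save('pics/scene.npy',im)
# pad: brown dark disk in first top image
t=cv2.imread('pics/t0.png'); t=cv2.resize(t,(640,400),interpolation=cv2.INTER_AREA)
g=cv2.GaussianBlur(cv2.cvtColor(t,cv2.COLOR_BGR2GRAY),(5,5),1)
c=cv2.HoughCircles(g[160:270,420:530],cv2.HOUGH_GRADIENT,1.5,60,param1=60,param2=15,minRadius=28,maxRadius=42); print(c)
for u,v,r in c[0][:2]: print(px2pt('top',[(u+420,v+160)],.022), 'r', np.linalg.norm(px2pt('top',[(u+420+r,v+160)],.022)-px2pt('top',[(u+420,v+160)],.022)))
print(rel([.463,-.378,.12]))
```

```text
[0.47933872 0.14577315 0.11088912] 0.05105800663039968 42.60970652103424 [-0.43086496 -1.19785002 -3.3945836 ]
[[[57.75 54.75 36.25]]]
[[ 0.46142098 -0.37692585  0.022     ]] r 0.08903873357188731
(array([-522. ,  -46.2,   -9.6]), 0)
```

>>> play_rows(increments=[{"slide": [-15, -1, 0], "angular": [0, 0, 0], "claw": -0.2}, {"slide": [-25, -2, 0], "angular": [0, 0, 0], "claw": -0.2}, {"slide": [-35, -3, 0], "angular": [0, 0, 0], "claw": -0.2}, {"slide": [-40, -4, 0], "angular": [0, 0, 0], "claw": -0.2}, {"slide": [-40, -4, 0], "angular": [0, 0, 0], "claw": -0.2}, {"slide": [-40, -4, 0], "angular": [0, 0, 0], "claw": -0.2}, {"slide": [-40, -4, 0], "angular": [0, 0, 0], "claw": -0.2}, {"slide": [-40, -4, 0], "angular": [0, 0, 0], "claw": -0.2}])

```text
time: 14.8
ee_pos: [0.4667, -0.1328, 0.1068]
tcp_rot: [-179.9, -0.0, 93.3]
wrist_force: [0.5, 0.8, -4.0]
opening: 0.0508
grasp_force: 42.6
```

>>> play_rows(increments=[{"slide": [-40, -4, 0], "angular": [0, 0, 0], "claw": -0.2}, {"slide": [-40, -4, 0], "angular": [0, 0, 0], "claw": -0.2}, {"slide": [-40, -4, 0], "angular": [0, 0, 0], "claw": -0.2}, {"slide": [-40, -3, 0], "angular": [0, 0, 0], "claw": -0.2}, {"slide": [-35, -3, 0], "angular": [0, 0, 0], "claw": -0.2}, {"slide": [-30, -2, 0], "angular": [0, 0, 0], "claw": -0.2}, {"slide": [-15, -1, 0], "angular": [0, 0, 0], "claw": -0.2}, {"slide": [0, 0, 0], "angular": [0, 0, 0], "claw": -0.2}])

```text
time: 15.6
ee_pos: [0.4595, -0.3731, 0.1064]
tcp_rot: [-179.9, -0.1, 93.1]
wrist_force: [0.8, 0.2, -4.3]
opening: 0.0507
grasp_force: 42.6
```

Run:
```python
from h import *
print(rel([.462,-.376,.0305]),bot.get_obs()['ee_pos'],bot.get_obs()['opening'],bot.get_obs()['wrist_force'])
```

```text
(array([-3.1,  2.3, 75.9]), 0) [ 0.45950335 -0.37306618  0.10638056] 0.050651148367712645 [ 0.78574698  0.18444868 -4.28248392]
```

>>> play_rows(increments=[{"slide": [-3, 2, 15], "angular": [0, 0, 0], "claw": -0.2}, {"slide": [0, 0, 20], "angular": [0, 0, 0], "claw": -0.2}, {"slide": [0, 0, 20], "angular": [0, 0, 0], "claw": -0.2}, {"slide": [0, 0, 10], "angular": [0, 0, 0], "claw": -0.2}, {"slide": [0, 0, 3], "angular": [0, 0, 0], "claw": -0.2}, {"slide": [0, 0, 0], "angular": [0, 0, 0], "claw": -0.2}])

```text
time: 16.2
ee_pos: [0.4629, -0.3737, 0.0395]
tcp_rot: [-180.0, -0.0, 93.3]
wrist_force: [0.4, 0.5, -4.1]
opening: 0.0508
grasp_force: 42.7
```

>>> play_rows(increments=[{"slide": [0, 0, 2], "angular": [0, 0, 0], "claw": -0.2}, {"slide": [0, 0, 1], "angular": [0, 0, 0], "claw": -0.2}, {"slide": [0, 0, 0], "angular": [0, 0, 0], "claw": -0.2}])

```text
time: 16.5
ee_pos: [0.463, -0.3745, 0.0371]
tcp_rot: [180.0, 0.0, 93.3]
wrist_force: [0.1, -0.4, -3.1]
opening: 0.0507
grasp_force: 42.7
```

>>> play_rows(increments=[{"slide": [0, 0, 1], "angular": [0, 0, 0], "claw": -0.2}, {"slide": [0, 0, 1], "angular": [0, 0, 0], "claw": -0.2}, {"slide": [0, 0, 0], "angular": [0, 0, 0], "claw": -0.2}])

```text
time: 16.8
ee_pos: [0.4628, -0.3743, 0.0346]
tcp_rot: [-180.0, -0.0, 93.3]
wrist_force: [-0.9, 0.5, -3.6]
opening: 0.0506
grasp_force: 42.7
```

>>> play_rows(increments=[{"slide": [0, 0, 1], "angular": [0, 0, 0], "claw": -0.2}, {"slide": [0, 0, 1], "angular": [0, 0, 0], "claw": -0.2}, {"slide": [0, 0, 0], "angular": [0, 0, 0], "claw": -0.2}])

```text
time: 17.1
ee_pos: [0.4628, -0.3743, 0.0325]
tcp_rot: [-180.0, -0.0, 93.3]
wrist_force: [0.5, 0.3, -3.2]
opening: 0.0507
grasp_force: 42.7
```

>>> play_rows(increments=[{"slide": [0, 0, 1], "angular": [0, 0, 0], "claw": -0.2}, {"slide": [0, 0, 1], "angular": [0, 0, 0], "claw": -0.2}, {"slide": [0, 0, 0], "angular": [0, 0, 0], "claw": -0.2}])

```text
time: 17.4
ee_pos: [0.4628, -0.3743, 0.0306]
tcp_rot: [-180.0, -0.0, 93.3]
wrist_force: [0.5, -0.1, -3.2]
opening: 0.0505
grasp_force: 42.7
```

>>> play_rows(increments=[{"slide": [0, 0, 1], "angular": [0, 0, 0], "claw": -0.2}, {"slide": [0, 0, 0], "angular": [0, 0, 0], "claw": -0.2}])

```text
time: 17.6
ee_pos: [0.4629, -0.3743, 0.0305]
tcp_rot: [180.0, 0.0, 93.3]
wrist_force: [-3.2, 2.7, 3.3]
opening: 0.0505
grasp_force: 43.5
```

>>> play_rows(increments=[{"slide": [0, 0, 1], "angular": [0, 0, 0], "claw": -0.2}, {"slide": [0, 0, 0], "angular": [0, 0, 0], "claw": -0.2}])

```text
time: 17.8
ee_pos: [0.4629, -0.3743, 0.0305]
tcp_rot: [180.0, 0.0, 93.3]
wrist_force: [-4.9, 5.0, 12.7]
opening: 0.0505
grasp_force: 44.3
```

>>> play_rows(increments=[{"slide": [0, 0, 1], "angular": [0, 0, 0], "claw": -0.2}, {"slide": [0, 0, 0], "angular": [0, 0, 0], "claw": -0.2}])

```text
time: 18.0
ee_pos: [0.4629, -0.3744, 0.0304]
tcp_rot: [179.9, 0.1, 93.3]
wrist_force: [-6.8, 6.0, 18.6]
opening: 0.0506
grasp_force: 45.1
```

The dish landed exactly at the predicted height. Releasing.

>>> play_rows(increments=[{"slide": [0, 0, -2], "angular": [0, 0, 0], "claw": -0.2}, {"slide": [0, 0, 0], "angular": [0, 0, 0], "claw": 0.3}, {"slide": [0, 0, 0], "angular": [0, 0, 0], "claw": 0.6}, {"slide": [0, 0, 0], "angular": [0, 0, 0], "claw": 1}, {"slide": [0, 0, 0], "angular": [0, 0, 0], "claw": 1}, {"slide": [0, 0, -15], "angular": [0, 0, 0], "claw": 1}, {"slide": [0, 0, -30], "angular": [0, 0, 0], "claw": 1}, {"slide": [0, 0, -30], "angular": [0, 0, 0], "claw": 1}])

```text
time: 18.8
ee_pos: [0.4626, -0.3741, 0.1063]
tcp_rot: [-180.0, -0.0, 93.3]
wrist_force: [0.4, -0.2, 0.5]
opening: 0.0853
grasp_force: 0.0
```

Run:
```python
from h import *
o=bot.get_obs(); print(o['ee_pos'],o['tcp_rot'],o['opening'],o['wrist_force'])
im=bot.camera('scene'); h=cv2.cvtColor(im,cv2.COLOR_RGB2HSV)
m=((h[...,1]<90)&(h[...,2]>90)).astype(np.uint8); m[:240]=0; m[340:]=0; m[:,:150]=0; m[:,240:]=0
n,l,st,ce=cv2.connectedComponentsWithStats(m)
for i in range(1,n):
    if st[i][4]>60: print(st[i],ce[i].round(1),px2pt('scene',[ce[i]],.04).round(3))
print('exp',pt2px('scene',[[.463,-.375,.04]]).round(1), 'to punch', rel([.549,-.0975,.1],87.5))
t=bot.camera('top'); np.save('pics/top2.npy',t)
```

```text
[ 0.46263496 -0.37411319  0.1062653 ] [-1.79980633e+02 -1.76004793e-02  9.32802236e+01] 0.08528863099406114 [ 0.44320176 -0.24785289  0.50290242]
[ 152  247   69   58 1967] [187.3 276.4] [[ 0.462 -0.375  0.04 ]]
exp [[187.5 276.8]] to punch (array([272.6, 100.5,  12.3]), np.float64(5.8))
```

Run:
```python
from h import *
t=np.load('pics/top2.npy'); x0,y0=215,160
cv2.imwrite('pics/c2.png',cv2.resize(t[160:260,215:395,::-1],None,fx=4.4,fy=4.4,interpolation=cv2.INTER_CUBIC))
```

```text
(no output)
```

View pics/c2.png

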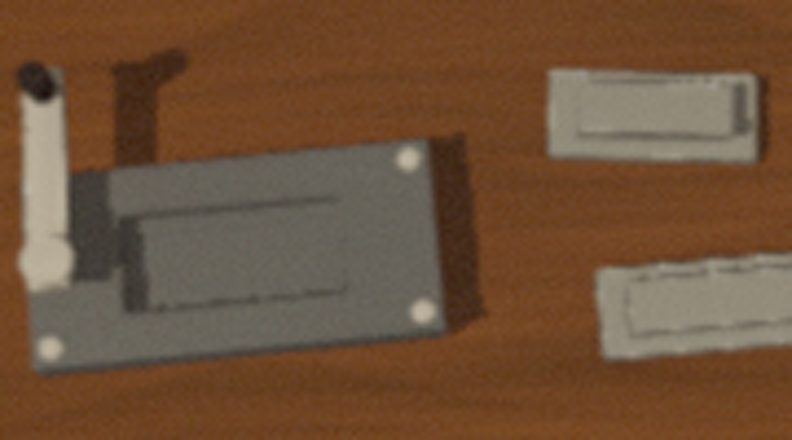

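The last crop shows the empty cavity, with corners near crop (120,218), (341,198), (348,290) and (124,312). Screws are at (408,160), (422,312) and (49,348), and punch_a's foot corners are at (548,70), (757,75), (755,161) and (548,157).

Run:
```python
from h import *
def C(l,z): return px2pt('top',np.array(l)/4.4+[215-.39,160-.39],z)[:,:2]
print('cav',C([(120,218),(341,198),(348,290),(124,312)],.029).mean(0),'screw mid',C([(408,160),(49,348)],.03).mean(0))
p=C([(548,70),(757,75),(755,161),(548,157)],.014); print('punch',p.mean(0),[np.linalg.norm(p[i]-p[i-1]).round(4) for i in range(4)],np.degrees(np.arctan2(*(p[0]-p[1])[::-1])),np.degrees(np.arctan2(*(p[3]-p[2])[::-1])))
print('rib top',C([(580,77),(745,82),(748,136),(580,134)],.03).mean(0))
print('to punch', rel([.550,-.0975,.06],88.3))
```

```text
cav [0.47558941 0.14451059] screw mid [0.47614805 0.14610436]
punch [ 0.54986381 -0.09728825] [np.float64(0.052), np.float64(0.1213), np.float64(0.0514), np.float64(0.1191)] 86.07816062983134 86.39133099804097
rib top [ 0.55038988 -0.10243383]
to punch (array([272.9, 101.2,  50.6]), np.float64(5.0))
```

>>> play_rows(increments=[{"slide": [0, 0, 0], "angular": [0, 0, 6.3], "claw": 0.5}, {"slide": [25, 6, 0], "angular": [0, 0, 0], "claw": 0.5}, {"slide": [40, 10, 0], "angular": [0, 0, 0], "claw": 0.5}, {"slide": [45, 12, 0], "angular": [0, 0, 0], "claw": 0.5}, {"slide": [45, 12, 0], "angular": [0, 0, 0], "claw": 0.5}, {"slide": [45, 12, 0], "angular": [0, 0, 0], "claw": 0.5}, {"slide": [40, 11, 0], "angular": [0, 0, 0], "claw": 0.5}, {"slide": [30, 8, 10], "angular": [0, 0, 0], "claw": 0.5}])

```text
time: 19.7
ee_pos: [0.5492, -0.1062, 0.0964]
tcp_rot: [179.8, 0.0, 87.1]
wrist_force: [0.2, -1.0, 0.6]
opening: 0.0644
grasp_force: 0.0
```

>>> play_rows(increments=[{"slide": [11, 2, 20], "angular": [0, 0, 0], "claw": 0.5}, {"slide": [0, 0, 15], "angular": [0, 0, 0], "claw": 0.5}, {"slide": [0, 0, 0], "angular": [0, 0, 0], "claw": 0.5}, {"slide": [0, 0, 0], "angular": [0, 0, 0], "claw": 0.5}])

```text
time: 20.1
ee_pos: [0.5503, -0.0984, 0.0599]
tcp_rot: [-180.0, 0.0, 86.9]
wrist_force: [0.1, 0.2, 0.4]
opening: 0.0644
grasp_force: 0.0
```

Run:
```python
from h import *
print('to punch', rel([.550,-.0973,.012],87),bot.get_obs()['ee_pos'])
```

```text
to punch (array([ 1.1, -0.3, 47.9]), np.float64(-0.1)) [ 0.55025906 -0.09839024  0.05991955]
```

>>> play_rows(increments=[{"slide": [1, 0, 20], "angular": [0, 0, 0], "claw": 0.5}, {"slide": [0, 0, 16], "angular": [0, 0, 0], "claw": 0.5}, {"slide": [0, 0, 8], "angular": [0, 0, 0], "claw": 0.5}, {"slide": [0, 0, 4], "angular": [0, 0, 0], "claw": 0.5}, {"slide": [0, 0, 0], "angular": [0, 0, 0], "claw": 0.5}])

```text
time: 20.6
ee_pos: [0.5507, -0.097, 0.012]
tcp_rot: [180.0, 0.0, 86.9]
wrist_force: [-0.5, -0.4, 0.7]
opening: 0.0638
grasp_force: 0.0
```

>>> play_rows(increments=[{"slide": [0, 0, 0], "angular": [0, 0, 0], "claw": 0.1}, {"slide": [0, 0, 0], "angular": [0, 0, 0], "claw": -0.1}, {"slide": [0, 0, 0], "angular": [0, 0, 0], "claw": -0.3}, {"slide": [0, 0, 0], "angular": [0, 0, 0], "claw": -0.6}, {"slide": [0, 0, 0], "angular": [0, 0, 0], "claw": -0.6}], squeeze=50)

```text
time: 21.1
ee_pos: [0.5514, -0.0967, 0.0128]
tcp_rot: [179.9, 0.0, 87.0]
wrist_force: [0.8, 0.3, 6.2]
opening: 0.0285
grasp_force: 50.1
```

>>> play_rows(increments=[{"slide": [0, 0, -5], "angular": [0, 0, 0], "claw": -0.8}, {"slide": [0, 0, -15], "angular": [0, 0, 0], "claw": -0.8}, {"slide": [0, 0, -25], "angular": [0, 0, 0], "claw": -0.8}, {"slide": [0, 0, -25], "angular": [0, 0, 0], "claw": -0.8}, {"slide": [0, 0, -10], "angular": [0, 0, -3.2], "claw": -0.8}, {"slide": [0, 0, 0], "angular": [0, 0, -3.1], "claw": -0.8}, {"slide": [15, -4, 0], "angular": [0, 0, 0], "claw": -0.8}, {"slide": [30, -7, 0], "angular": [0, 0, 0], "claw": -0.8}])

```text
time: 21.9
ee_pos: [0.5367, -0.0525, 0.0919]
tcp_rot: [-180.0, 0.0, 93.1]
wrist_force: [-0.8, 0.7, -3.6]
opening: 0.028
grasp_force: 50.0
```

>>> play_rows(increments=[{"slide": [40, -10, 0], "angular": [0, 0, 0], "claw": -0.8}, {"slide": [40, -10, 0], "angular": [0, 0, 0], "claw": -0.8}, {"slide": [40, -10, 0], "angular": [0, 0, 0], "claw": -0.8}, {"slide": [35, -8, 0], "angular": [0, 0, 0], "claw": -0.8}, {"slide": [28, -7, 0], "angular": [0, 0, 0], "claw": -0.8}, {"slide": [18, -4, 0], "angular": [0, 0, 0], "claw": -0.8}, {"slide": [0, 0, 0], "angular": [0, 0, 0], "claw": -0.8}, {"slide": [0, 0, 0], "angular": [0, 0, 0], "claw": -0.8}])

```text
time: 22.7
ee_pos: [0.4761, 0.146, 0.0918]
tcp_rot: [-180.0, 0.0, 93.3]
wrist_force: [0.5, -0.9, -3.6]
opening: 0.0283
grasp_force: 50.0
```

Run:
```python
from h import *
o=bot.get_obs(); print(rel([.4777,.146,.0288],93.3),o['ee_pos'],o['tcp_rot'],o['opening'],o['grasp_force'],o['wrist_force'])
```

```text
(array([-0.1,  1.6, 63. ]), np.float64(0.0)) [0.47605774 0.1460379  0.09182275] [-1.79977400e+02  1.59203176e-02  9.33196752e+01] 0.028294137239358755 49.97987508773804 [ 0.47399477 -0.89276097 -3.55699012]
```

>>> play_rows(increments=[{"slide": [0, 1.5, 12], "angular": [0, 0, 0], "claw": -0.8}, {"slide": [0, 0, 15], "angular": [0, 0, 0], "claw": -0.8}, {"slide": [0, 0, 12], "angular": [0, 0, 0], "claw": -0.8}, {"slide": [0, 0, 6], "angular": [0, 0, 0], "claw": -0.8}, {"slide": [0, 0, 0], "angular": [0, 0, 0], "claw": -0.8}])

```text
time: 23.2
ee_pos: [0.4774, 0.1452, 0.0451]
tcp_rot: [-179.9, 0.0, 93.2]
wrist_force: [-0.3, 0.7, -3.6]
opening: 0.0281
grasp_force: 49.9
```

>>> play_rows(increments=[{"slide": [0, 0, 2], "angular": [0, 0, 0], "claw": -0.8}, {"slide": [0, 0, 2], "angular": [0, 0, 0], "claw": -0.8}, {"slide": [0, 0, 1], "angular": [0, 0, 0], "claw": -0.8}, {"slide": [0, 0, 0], "angular": [0, 0, 0], "claw": -0.8}])

```text
time: 23.6
ee_pos: [0.4782, 0.1457, 0.0418]
tcp_rot: [180.0, -0.0, 93.3]
wrist_force: [-0.1, 0.7, -3.1]
opening: 0.0279
grasp_force: 50.0
```

>>> play_rows(increments=[{"slide": [0, 0, 1], "angular": [0, 0, 0], "claw": -0.8}, {"slide": [0, 0, 1], "angular": [0, 0, 0], "claw": -0.8}, {"slide": [0, 0, 0], "angular": [0, 0, 0], "claw": -0.8}])

```text
time: 23.9
ee_pos: [0.4781, 0.1457, 0.0396]
tcp_rot: [-180.0, 0.0, 93.3]
wrist_force: [-0.2, -0.2, -3.5]
opening: 0.0283
grasp_force: 50.0
```

>>> play_rows(increments=[{"slide": [0, 0, 1], "angular": [0, 0, 0], "claw": -0.8}, {"slide": [0, 0, 1], "angular": [0, 0, 0], "claw": -0.8}, {"slide": [0, 0, 0], "angular": [0, 0, 0], "claw": -0.8}])

```text
time: 24.2
ee_pos: [0.478, 0.1457, 0.0375]
tcp_rot: [-180.0, 0.0, 93.3]
wrist_force: [0.1, -0.2, -3.5]
opening: 0.0281
grasp_force: 50.0
```

>>> play_rows(increments=[{"slide": [0, 0, 1], "angular": [0, 0, 0], "claw": -0.8}, {"slide": [0, 0, 1], "angular": [0, 0, 0], "claw": -0.8}, {"slide": [0, 0, 0], "angular": [0, 0, 0], "claw": -0.8}])

```text
time: 24.5
ee_pos: [0.478, 0.1457, 0.0355]
tcp_rot: [-180.0, 0.0, 93.3]
wrist_force: [-0.0, 0.2, -2.6]
opening: 0.0281
grasp_force: 50.0
```

>>> play_rows(increments=[{"slide": [0, 0, 1.5], "angular": [0, 0, 0], "claw": -0.8}, {"slide": [0, 0, 1.5], "angular": [0, 0, 0], "claw": -0.8}, {"slide": [0, 0, 0], "angular": [0, 0, 0], "claw": -0.8}])

```text
time: 24.8
ee_pos: [0.478, 0.1456, 0.0324]
tcp_rot: [-180.0, 0.0, 93.3]
wrist_force: [0.4, 0.1, -3.7]
opening: 0.0282
grasp_force: 50.0
```

>>> play_rows(increments=[{"slide": [0, 0, 1.5], "angular": [0, 0, 0], "claw": -0.8}, {"slide": [0, 0, 1.5], "angular": [0, 0, 0], "claw": -0.8}, {"slide": [0, 0, 0], "angular": [0, 0, 0], "claw": -0.8}])

```text
time: 25.1
ee_pos: [0.478, 0.1457, 0.0294]
tcp_rot: [-180.0, 0.0, 93.3]
wrist_force: [0.4, 1.3, -4.1]
opening: 0.028
grasp_force: 50.0
```

>>> play_rows(increments=[{"slide": [0, 0, 1], "angular": [0, 0, 0], "claw": -0.8}, {"slide": [0, 0, 1], "angular": [0, 0, 0], "claw": -0.8}, {"slide": [0, 0, 0], "angular": [0, 0, 0], "claw": -0.8}])

```text
time: 25.4
ee_pos: [0.4782, 0.1457, 0.0288]
tcp_rot: [180.0, -0.0, 93.3]
wrist_force: [-4.4, -1.2, 6.6]
opening: 0.0282
grasp_force: 51.1
```

The punch bottomed at z = 0.0288, as predicted. I'll release it, lift, and locate the knob.

>>> play_rows(increments=[{"slide": [0, 0, -1], "angular": [0, 0, 0], "claw": -0.8}, {"slide": [0, 0, 0], "angular": [0, 0, 0], "claw": 0}, {"slide": [0, 0, 0], "angular": [0, 0, 0], "claw": 0.2}, {"slide": [0, 0, -15], "angular": [0, 0, 0], "claw": 0.2}, {"slide": [0, 0, -35], "angular": [0, 0, 0], "claw": 0.2}, {"slide": [0, 0, -35], "angular": [0, 0, 0], "claw": 0.05}, {"slide": [0, 0, 0], "angular": [0, 0, 0], "claw": 0.05}])

```text
time: 26.1
ee_pos: [0.4805, 0.1464, 0.1198]
tcp_rot: [179.5, -0.1, 93.3]
wrist_force: [0.4, 0.1, -0.1]
opening: 0.0449
grasp_force: 0.0
```

Run:
```python
from h import *
k=px2pt('top',np.array([[38,80]])/4.4+[215-.39,160-.39],.085); print('knob top view',k,'scene',px2pt('scene',[(426.4,179.4)],.071))
o=bot.get_obs(); print(o['ee_pos'],o['tcp_rot'],o['opening'],o['q'])
im=bot.camera('scene'); h=cv2.cvtColor(im,cv2.COLOR_RGB2HSV); print('punch rib mid px',pt2px('scene',[[.4765,.1455,.046]]).round(0),im[191,370])
print(rel([k[0][0]+.001,k[0][1],.1],144))
```

```text
knob top view [[0.56583323 0.24241872 0.085     ]] scene [[0.56921001 0.251649   0.071     ]]
[0.48047924 0.14640684 0.11976   ] [ 1.79549129e+02 -1.09880737e-01  9.32785540e+01] 0.04487189043523697 [ 1.69463694e+01 -2.85134019e+00 -9.13878379e+00  8.32484899e+01
  2.29595001e-04  1.03668249e+02]
punch rib mid px [[372. 186.]] [231 219 196]
(array([91.1, 92.5, 17.2]), np.float64(-50.7))
```

>>> play_rows(increments=[{"slide": [0, 0, 0], "angular": [0, 0, -7.3], "claw": 0.05}, {"slide": [0, 0, 0], "angular": [0, 0, -7.3], "claw": 0.05}, {"slide": [0, 0, 0], "angular": [0, 0, -7.3], "claw": 0.05}, {"slide": [0, 0, 0], "angular": [0, 0, -7.3], "claw": 0.05}, {"slide": [0, 0, 0], "angular": [0, 0, -7.3], "claw": 0.05}, {"slide": [0, 0, 0], "angular": [0, 0, -7.2], "claw": 0.05}, {"slide": [0, 30, 0], "angular": [0, 0, 0], "claw": 0.05}, {"slide": [0, 40, 0], "angular": [0, 0, 0], "claw": 0.05}])

```text
time: 26.95
ee_pos: [0.526, 0.1967, 0.114]
tcp_rot: [180.0, 0.0, 136.9]
wrist_force: [0.6, 0.5, 0.9]
opening: 0.0449
grasp_force: 0.0
```

>>> play_rows(increments=[{"slide": [0, 40, 0], "angular": [0, 0, 0], "claw": 0.05}, {"slide": [3, 24, 0], "angular": [0, 0, 0], "claw": 0.05}, {"slide": [0, 0, 0], "angular": [0, 0, 0], "claw": 0.05}, {"slide": [0, 0, 0], "angular": [0, 0, 0], "claw": 0.05}])

```text
time: 27.35
ee_pos: [0.5669, 0.2457, 0.1128]
tcp_rot: [-179.9, -0.0, 137.0]
wrist_force: [0.4, -0.1, -0.0]
opening: 0.0445
grasp_force: 0.0
```

Run:
```python
from h import *
o=bot.get_obs(); print(rel([.5695,.246,.051],137),o['ee_pos'],o['tcp_rot'])
```

```text
(array([-1.7,  2. , 61.8]), np.float64(0.0)) [0.56691286 0.24566455 0.11283642] [-1.79898856e+02 -3.71903729e-02  1.37009434e+02]
```

>>> play_rows(increments=[{"slide": [-2, 2, 10], "angular": [0, 0, 0], "claw": 0.05}, {"slide": [0, 0, 15], "angular": [0, 0, 0], "claw": 0.05}, {"slide": [0, 0, 15], "angular": [0, 0, 0], "claw": 0.05}, {"slide": [0, 0, 15], "angular": [0, 0, 0], "claw": 0.05}, {"slide": [0, 0, 6], "angular": [0, 0, 0], "claw": 0.05}, {"slide": [0, 0, 0], "angular": [0, 0, 0], "claw": 0.05}])

```text
time: 27.95
ee_pos: [0.5694, 0.2454, 0.0511]
tcp_rot: [-179.9, -0.1, 137.0]
wrist_force: [-0.3, -0.9, 0.5]
opening: 0.045
grasp_force: 0.0
```

>>> play_rows(increments=[{"slide": [0, -7, 0], "angular": [0, 0, 0], "claw": 0.05}, {"slide": [-1, -6, 0], "angular": [0, 0, 0], "claw": 0.05}, {"slide": [-8, -11, 0], "angular": [0, 0, 0], "claw": 0.05}, {"slide": [-7, -11, 0], "angular": [0, 0, 0], "claw": 0.05}, {"slide": [-5, -12, 0], "angular": [0, 0, 0], "claw": 0.05}, {"slide": [-4, -12, 0], "angular": [0, 0, 0], "claw": 0.05}])

```text
time: 28.55
ee_pos: [0.5494, 0.1848, 0.0539]
tcp_rot: [179.8, 0.1, 136.9]
wrist_force: [3.1, 0.6, 0.3]
opening: 0.0444
grasp_force: 1.6
```

>>> play_rows(increments=[{"slide": [-2, -13, 0], "angular": [0, 0, 0], "claw": 0.05}, {"slide": [0, -13, 0], "angular": [0, 0, 0], "claw": 0.05}, {"slide": [2, -13, 0], "angular": [0, 0, 0], "claw": 0.05}, {"slide": [3, -12, 0], "angular": [0, 0, 0], "claw": 0.05}, {"slide": [5, -12, 0], "angular": [0, 0, 0], "claw": 0.05}, {"slide": [6, -11, 0], "angular": [0, 0, 0], "claw": 0.05}])

```text
time: 29.15
ee_pos: [0.4865, 0.1406, 0.0527]
tcp_rot: [-180.0, -0.0, 137.0]
wrist_force: [2.0, 1.3, -0.8]
opening: 0.0449
grasp_force: 0.9
```

>>> play_rows(increments=[{"slide": [6, -8, 0], "angular": [0, 0, 0], "claw": 0.05}, {"slide": [3, -4, 0], "angular": [0, 0, 0], "claw": 0.05}, {"slide": [2, -2, 0], "angular": [0, 0, 0], "claw": 0.05}, {"slide": [0, 0, 0], "angular": [0, 0, 0], "claw": 0.05}])

```text
time: 29.55
ee_pos: [0.4695, 0.1384, 0.0527]
tcp_rot: [-180.0, -0.0, 137.0]
wrist_force: [0.1, -0.4, -0.6]
opening: 0.0449
grasp_force: 0.0
```

>>> play_rows(increments=[{"slide": [1, -2, 0], "angular": [0, 0, 0], "claw": 0.05}, {"slide": [1, -1, 0], "angular": [0, 0, 0], "claw": 0.05}, {"slide": [0, 0, 0], "angular": [0, 0, 0], "claw": 0.05}])

```text
time: 29.85
ee_pos: [0.4663, 0.1378, 0.0526]
tcp_rot: [180.0, -0.0, 137.0]
wrist_force: [-0.2, 3.0, 1.5]
opening: 0.0449
grasp_force: 1.1
```

>>> play_rows(increments=[{"slide": [1, -1, 0], "angular": [0, 0, 0], "claw": 0.05}, {"slide": [1, -1, 0], "angular": [0, 0, 0], "claw": 0.05}, {"slide": [0, 0, 0], "angular": [0, 0, 0], "claw": 0.05}])

```text
time: 30.15
ee_pos: [0.4649, 0.1376, 0.0528]
tcp_rot: [179.9, 0.1, 137.0]
wrist_force: [8.0, 2.8, -5.1]
opening: 0.0448
grasp_force: 4.3
```

>>> play_rows(increments=[{"slide": [0, 4, 0], "angular": [0, 0, 0], "claw": 0.05}, {"slide": [0, 6, 0], "angular": [0, 0, 0], "claw": 0.05}, {"slide": [0, 0, -10], "angular": [0, 0, 0], "claw": 0.05}, {"slide": [0, 0, -30], "angular": [0, 0, 0], "claw": 0.05}, {"slide": [0, 0, -40], "angular": [0, 0, 0], "claw": 0.05}, {"slide": [0, 0, -40], "angular": [0, 0, 0], "claw": 0.05}, {"slide": [40, 0, -20], "angular": [0, 0, 0], "claw": 0.05}, {"slide": [40, 0, 0], "angular": [0, 0, 0], "claw": 0.05}])

```text
time: 30.95
ee_pos: [0.4124, 0.1998, 0.1966]
tcp_rot: [179.8, 0.1, 136.8]
wrist_force: [1.3, 0.5, -1.1]
opening: 0.0449
grasp_force: 0.0
```

Run:
```python
from h import *
o=bot.get_obs(); print(o['ee_pos'],o['wrist_force'])
im=bot.camera('scene'); np.save('pics/scene5.npy',im)
g=im.max(2)[165:195,355:400].astype(int); r=np.argwhere(g<75); print('dark px',len(r),(r.mean(0)+[165,355])[::-1].round(1) if len(r) else '')
for t in(0,8.6,17): 
    f=np.radians(t-86.7); print(t,pt2px('scene',[[.4707+.098*np.cos(f),.2433+.098*np.sin(f),.071]]).round(1))
h=cv2.cvtColor(im,cv2.COLOR_RGB2HSV)
m=((h[...,1]<90)&(h[...,2]>90)).astype(np.uint8); m[:240]=0; m[340:]=0; m[:,:150]=0; m[:,240:]=0
n,l,st,ce=cv2.connectedComponentsWithStats(m); i=1+st[1:,4].argmax(); print('dish',px2pt('scene',[ce[i]],.04).round(3),st[i])
```

```text
[0.41243946 0.19981353 0.1966    ] [ 1.26183788  0.49128996 -1.0543313 ]
dark px 5 [372.8 179.4]
0 [[372.4 178.3]]
8.6 [[376.9 180.5]]
17 [[381.7 182.3]]
dish [[ 0.464 -0.376  0.04 ]] [ 152  253   69   52 1904]
```

The knob is at its stop (seen at (372.8,179.4), predicted (372.4,178.3)), and the dish sits on the centre of the pad. Handing in.

```bash
python3 -c "
from workcell import bot
print(bot.job_done())"
```

```text
the job is handed in; nothing more can be done
None
```

The job is handed in at about 31 s of the 72 s allowed, with no verdict returned: the dish is upright on the middle of the pad, the 119 mm punch is fully home in the cavity, and the keeper bar is back at its stop.

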